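# Cock the empty lane's sprung pusher for restocking

### The arm

A 7-joint arm with a two-finger parallel gripper is mounted at the origin on the work surface. World frame = base frame: x ahead of the robot, y to its left, z up, the work surface at z = 0. Lengths are in m, angles in rad, forces in N, time in s.
With the tool pointing down it reaches from about 0.4 to 0.875 m from the base axis. Payload 4.4 kg.
Tool frame: the origin (TCP) lies midway between the tips of the shut fingers; the grasp point (between the pads) lies 19 mm behind it; z points along the fingers, y is the direction in which the jaws open and shut (so a half turn about z gives the same grasp; the last joint's range is limited). The gripper opens to 85 mm and grips with 20 to 120 N. Pads are 22 mm wide; open, the fingers measure 114 mm over their backs; the gripper's body (76 mm by 85 mm) begins 54 mm behind the grasp point. The pads swing forward as they close: fully open they stand 13 mm farther back than shut.
Start: joints at [-1.335, 0.628, 0.038, 1.517, -0.027, 0.996, -0.02], TCP at [0.193, 0.621, 0.231] pointing down, gripper open.
Joint ranges: [-3.06, 3.06], [-0.37, 2.12], [-1.25, 1.32], [0.18, 2.47], [-1.1, 4.24], [0.23, 1.98], [-2.94, 2.94]. Speed limits (rad/s): [2.57, 2.57, 3.14, 3.14, 3.14, 3.14, 3.14].

### API

Orientations are given as a 3x3 rotation matrix whose columns are the frame's x, y, z axes.
In Python, from station import ctrl gives the robot as it stands.
- The arm moves only by the tool jog_arm, never from a script. Its arguments are lists of equal length, an entry for each row: "turn": the turn, a rotation vector about the world's x, y, z in degrees, a list of three; "travel": the shift along the world's x, y, z in mm, a list of three; "fingers": the gripper's target within -1 to 1 (shut at 1, half-way at 0, fully open at -1). A call has 1 to 12 rows; each row shifts and turns the commanded pose from where the row before left it; what a row does not reach is not made up. A row lasts 1/12 s, in which the tool goes at most 41.7 mm and 7.16 degrees, less where a joint would pass 70% of its speed; a pose out of reach is approached as far as the arm can. A call with a gripper value outside its range is refused whole. The fingers move at their own pace and stop on an object; the grip force is fixed at half the most. Time passes only in rows, so rows that do not move let the fingers close. It gives the time, the measured TCP pose, the force and the opening at its end, in the units of the state.
- ctrl.sense(): the state, without advancing time (a new reading comes with each control period).
- ctrl.get_image(name): name is "side" or "top"; returns a dict with "pixels" (400x640x3 uint8, red, green, blue), "camera_matrix" (3x3 intrinsics, pixels), "extrinsics" (4x4, takes a point from camera to world coordinates). Camera axes: x right, y down, z forward; pixel columns grow to the right and rows downward; lengths in m; the calibration is good to about 2 mm. A picture is of the moment at which its call begins. There is no depth.
- ctrl.finish_job(): hands the job in, once; it reports no verdict.
The state is a dict: "time_s": time; "qpos": joint angles; "joint_vel": joint speeds; "tau": joint torques, N m; "ee_pos": TCP position; "tool_rot": TCP orientation; "ft_force": force on the tool from outside, world axes, zero at the start; "torque": the same for the moment, N m; "grip_width": opening from 0.0 (shut) to 1.0 (fully open).
Only numpy, scipy, OpenCV 4.12 (cv2) and the standard library are available. Lean on these libraries where they do the work, as an engineer would, in place of code of your own. Each camera call takes 0.05 s, during which the arm holds its last target.

### The job

The empty one of the two sushi pack lanes is to be restocked: draw its sprung pusher fully back by the post, ease it onto its hair-trigger catch and let go, so that it stays hooked there. Do not let it snap forward at any time, and leave the stocked lane and its pack as they are.

Things in the scene. Friction and masses are not known exactly. Their poses are not given: they have to be found in the camera images.
- empty_pusher (a joint): Empty lane's black pusher, distance drawn back (m). 0: front stop, where the spring holds it at first; 0.139: rear stop. Spring 2.2 N at 0 to 5 N at 0.139. Near the rear its pin lifts a steel catch (under 1 N more), which drops at 0.130; let forward gently from 0.132 or beyond it stays hooked at 0.130. The catch's tail (26 x 24 mm, 36 mm high, 125 mm behind the hooked post) frees it at a light press.
- empty_post (a point): Top centre of the upright round aluminium post on the empty lane's pusher, 108 mm above the counter; 14 mm across, top 50 mm free, 12 mm behind the black paddle (90 mm wide, top 57 mm up). Moves with the pusher. x: along the lane to its front (away from the robot; draw back along -x), y: across to the left, z: up. Fixed lane tray 300 x 124 mm, walls 32 mm high. The two lanes stand side by side.
- stocked_pusher (a joint): The like pusher of the other, stocked lane, its spring pressing on the pack there: distance drawn back (m), about 0.073 at the start. A bystander.
- pack: The sushi pack in the stocked lane: black tray with clear lid and six rolls, 76 mm along the lane, 100 mm across, 46 mm high, 0.2 kg. Origin: centre of its underside; z up. A bystander.

How it is judged:
At the end, for the whole second after the job is handed in: The empty lane's pusher rests hooked on its catch, drawn back 0.124 to 0.135 m and still; the stocked lane's pusher and pack are within 15 mm of where they were (value of joint empty_pusher between 0.124 and 0.135 m and velocity of joint empty_pusher between -0.01 and 0.01 m/s and distance of pack from where it was at the start of the episode below 0.015 m and value of joint stocked_pusher between 0.058 and 0.088 m); the robot touches nothing.
It fails at once if the empty lane's pusher snaps forward (faster than 0.75 m/s) (velocity of joint empty_pusher below -0.75 m/s).
It fails at once if the stocked lane's pusher is drawn back more than about 25 mm from its pack (value of joint stocked_pusher above 0.098 m).
It fails at once if the pack in the stocked lane is moved more than 20 mm (distance of pack from where it was at the start of the episode above 0.02 m).
It also fails if it takes over 35 s, if anything falls off the work surface, if the arm or the gripper's body presses on something with over 40 N, if the wrist force passes 120 N, or if a joint passes its speed limit or range.

## Working session

There is one attempt and no reset: what is moved stays moved. The work goes in short steps, Python scripts to look and compute and a tool call to move; the robot and the scene stay as the last step left them, time stands still between calls to the robot, and variables do not carry over. Pictures are saved under pics/ and viewed, and the job is handed in when it is done.

Besides the shell and the picture viewer there is one more tool, called after "Call:" by a JSON object that holds its "fn" and its "kwargs". jog_arm: Moves the arm, as the interface text tells. Its arguments: {"type":"object","properties":{"turn":{"type":"array"},"travel":{"type":"array"},"fingers":{"type":"array"}},"required":["turn","travel","fingers"]}

```bash
mkdir -p pics; cat > h.py <<'E'
from station import ctrl
import cv2, numpy as np
def snap(n,f):
    d=ctrl.get_image(n); cv2.imwrite(f'pics/{f}.png',d['pixels'][:,:,::-1]); np.savez(f'pics/{f}.npz',K=d['camera_matrix'],E=d['extrinsics'],p=d['pixels']); return d
def ray(f,u,v):
    d=np.load(f'pics/{f}.npz'); r=np.linalg.inv(d['K'])@[u,v,1]; return d['E'][:3,3], d['E'][:3,:3]@r
def atz(f,u,v,z):
    o,r=ray(f,u,v); return o+r*(z-o[2])/r[2]
def crop(f,x0,y0,x1,y1,k,n):
    p=np.load(f'pics/{f}.npz')['p'][y0:y1,x0:x1,::-1]; cv2.imwrite(f'pics/{n}.png',cv2.resize(p,None,fx=k,fy=k,interpolation=cv2.INTER_CUBIC))
E
python3 - <<'E'
from h import *
snap('top','t0');snap('side','s0')
s=ctrl.sense()
for k,v in s.items(): print(k,np.round(v,3))
E
```

```text
time_s 0.1
qpos [-1.335  0.629  0.038  1.518 -0.027  0.996 -0.02 ]
joint_vel [ 0.002 -0.003 -0.001 -0.001 -0.    -0.002  0.   ]
tau [ 3.0000e-03 -5.6454e+01  1.2310e+00 -1.9398e+01  1.1000e-02  5.0000e-03
  0.0000e+00]
ee_pos [0.193 0.62  0.23 ]
tool_rot [[-0.955  0.297 -0.001]
 [ 0.297  0.955 -0.002]
 [ 0.    -0.002 -1.   ]]
ft_force [-0.524  0.048  0.25 ]
torque [-0.028  0.002  0.063]
grip_width 1.003
```

```bash
ls . pics
```

```text
.:
h.py
pics

pics:
s0.npz
s0.png
t0.npz
t0.png
```

View pics/t0.png

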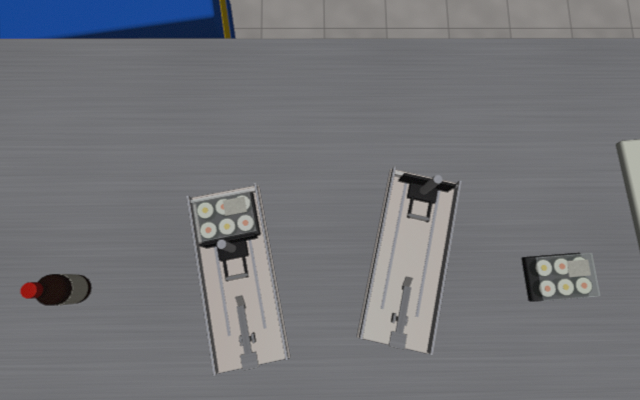

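View pics/s0.png

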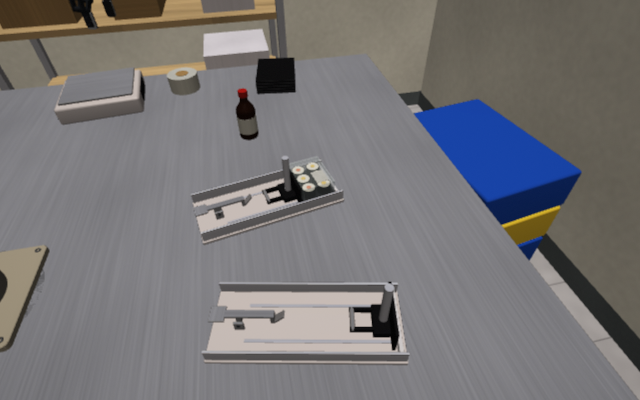

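The top view shows the empty lane on the right: its post's top is near (437,181) and its catch near (405,290). In the side view it is the near lane, with the post's top near (388,286). The stocked lane is on the left in the top view, and the catch tails are at the robot end of each lane. I'll enlarge both views.

```bash
python3 - <<'E'
from h import *
crop('t0',350,160,480,360,3,'t0c')
crop('s0',190,270,420,370,3,'s0c')
for u,v,z in [(437,181,.108),(397,170,.032),(460,183,.032),(361,337,.032),(433,352,.032),(398,346,.03)]: print(u,v,atz('t0',u,v,z).round(3))
print(np.load('pics/t0.npz')['E'].round(3)); print(np.load('pics/s0.npz')['E'].round(3))
E
```

```text
437 181 [ 0.664 -0.192  0.108]
397 170 [ 0.702 -0.148  0.032]
460 183 [ 0.678 -0.256  0.032]
361 337 [ 0.424 -0.076  0.032]
433 352 [ 0.399 -0.191  0.032]
398 346 [ 0.409 -0.136  0.03 ]
[[-0.014 -0.984  0.178  0.514]
 [-1.     0.01  -0.022  0.006]
 [ 0.02  -0.178 -0.984  0.736]
 [ 0.     0.     0.     1.   ]]
[[ 0.976 -0.157  0.154  0.514]
 [-0.219 -0.66   0.718 -0.463]
 [-0.011 -0.735 -0.678  0.557]
 [ 0.     0.     0.     1.   ]]
```

View pics/t0c.png

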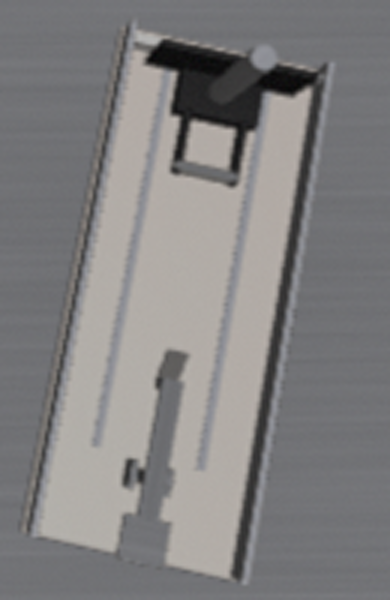

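View pics/s0c.png

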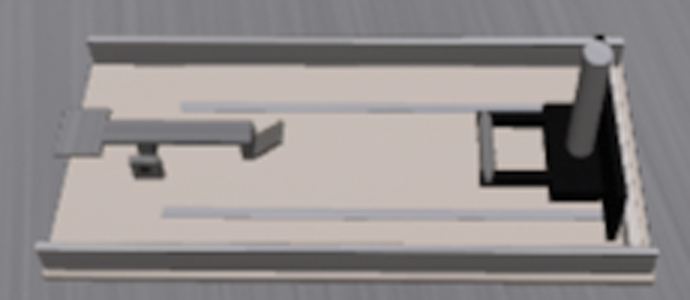

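```bash
python3 - <<'E'
from h import *
o1,r1=ray('t0',437.7,179);o2,r2=ray('s0',389,287.3)
A=np.c_[r1,-r2];t=np.linalg.lstsq(A,o2-o1,rcond=None)[0]
print('tri',o1+r1*t[0],o2+r2*t[1], atz('t0',437.7,179,.108),atz('s0',389,287.3,.108))
f=lambda x,y,z:atz('t0',350+x/3,160+y/3,z)
P=lambda x,y,z:atz('s0',190+x/3,270+y/3,z)
def ang(a,b): d=a-b; print(np.degrees(np.arctan2(d[1],d[0])).round(2),np.linalg.norm(d).round(3),a.round(3),b.round(3))
ang(f(133,25,.032),f(25,530,.032));ang(f(330,65,.032),f(245,582,.032))
ang(P(622,40,.032),P(90,40,.032));ang(P(655,252,.032),P(38,246,.032))
E
```

```text
tri [ 0.6668454  -0.19357211  0.10756935] [ 0.66679578 -0.19356694  0.10755563] [ 0.66674062 -0.19343523  0.108     ] [ 0.66664513 -0.19383338  0.108     ]
-14.29 0.289 [ 0.705 -0.143  0.032] [ 0.425 -0.072  0.032]
-13.29 0.292 [ 0.68  -0.256  0.032] [ 0.396 -0.189  0.032]
-13.11 0.292 [ 0.708 -0.144  0.032] [ 0.424 -0.078  0.032]
-13.54 0.292 [ 0.681 -0.258  0.032] [ 0.397 -0.19   0.032]
```

Call:
{"fn": "jog_arm", "kwargs": {"turn": [[0,0,1],[0,0,1],[0,0,1],[0,0,0.8],[0,0,0],[0,0,0],[0,0,0],[0,0,0],[0,0,0],[0,0,0],[0,0,0],[0,0,0]], "travel": [[10,-15,0],[19,-33,0],[19,-33,0],[19,-33,0],[19,-33,0],[19,-33,0],[19,-33,0],[19,-33,0],[19,-33,0],[19,-33,0],[19,-33,0],[19,-33,0]], "fingers": [-1,-1,-1,-1,-1,-1,-1,-1,-1,-1,-1,-1]}}

```text
time_s: 1.1
ee_pos: [0.4126, 0.2408, 0.2312]
tool_rot: [[-0.972, 0.233, -0.0], [0.233, 0.972, -0.0], [0.0, -0.0, -1.0]]
ft_force: [1.3, 1.4, 0.2]
grip_width: 0.999
```

Call:
{"fn": "jog_arm", "kwargs": {"turn": [[0,0,0],[0,0,0],[0,0,0],[0,0,0],[0,0,0],[0,0,0],[0,0,0],[0,0,0],[0,0,0],[0,0,0],[0,0,0],[0,0,0]], "travel": [[20,-35,0],[20,-35,0],[20,-35,0],[20,-35,0],[20,-35,0],[20,-35,0],[20,-35,0],[20,-35,0],[20,-35,0],[20,-35,0],[20,-35,0],[20,-35,0]], "fingers": [-1,-1,-1,-1,-1,-1,-1,-1,-1,-1,-1,-1]}}

```text
time_s: 2.1
ee_pos: [0.6525, -0.1791, 0.2309]
tool_rot: [[-0.972, 0.233, -0.001], [0.233, 0.972, 0.0], [0.001, 0.0, -1.0]]
ft_force: [1.2, 0.6, 1.0]
grip_width: 1.002
```

Call:
{"fn": "jog_arm", "kwargs": {"turn": [[0,0,0],[0,0,0],[0,0,0],[0,0,0]], "travel": [[10,-10,0],[4,-6,-20],[0,0,-20],[0,0,0]], "fingers": [-1,-1,-1,-1]}}

```text
time_s: 2.43
ee_pos: [0.6632, -0.1933, 0.1863]
tool_rot: [[-0.972, 0.234, -0.009], [0.234, 0.972, 0.002], [0.009, 0.0, -1.0]]
ft_force: [-1.4, 0.3, -1.1]
grip_width: 1.003
```

```bash
python3 - <<'E'
from h import *
snap('side','s1')
s=ctrl.sense();print(s['ee_pos'],s['ft_force'],s['tool_rot'].round(3) if hasattr(s['tool_rot'],'round') else s['tool_rot'])
E
```

```text
[ 0.66416888 -0.19279293  0.18844269] [-0.06885534 -0.4407578  -0.72093745] [[-0.972  0.234 -0.006]
 [ 0.234  0.972  0.002]
 [ 0.006  0.    -1.   ]]
```

View pics/s1.png

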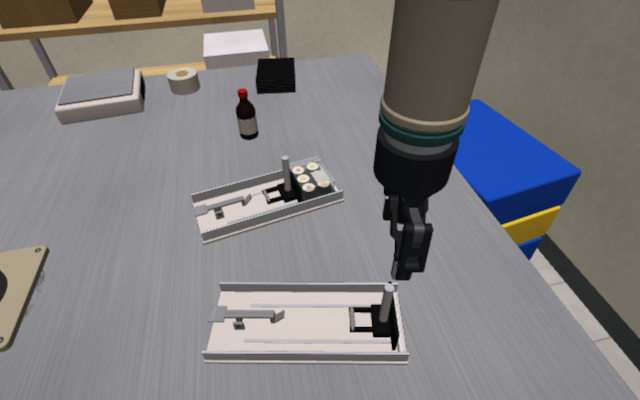

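The open gripper hangs above the empty lane's post, whose top is at about (388,287), and nothing is touching. I'll lower it and close.

Call:
{"fn": "jog_arm", "kwargs": {"turn": [[0,0,0],[0,0,0],[0,0,0],[0,0,0],[0,0,0],[0,0,0],[0,0,0],[0,0,0]], "travel": [[0,0,-20],[0,0,-20],[0,0,-20],[0,0,-20],[0,0,-20],[0,0,-12],[0,0,-3],[0,0,0]], "fingers": [-1,-1,-1,-1,-1,-1,-1,-1]}}

```text
time_s: 3.15
ee_pos: [0.6661, -0.193, 0.0763]
tool_rot: [[-0.973, 0.233, -0.001], [0.233, 0.973, 0.0], [0.001, 0.0, -1.0]]
ft_force: [-0.5, 0.2, 1.4]
grip_width: 1.002
```

```bash
python3 - <<'E'
from h import *
snap('side','s2');snap('top','t2')
s=ctrl.sense();print(s['ee_pos'],s['ft_force'])
a=np.load('pics/s2.npz')['p'][200:370,300:470,::-1];b=np.load('pics/t2.npz')['p'][110:280,360:530,::-1]
cv2.imwrite('pics/c2.png',cv2.resize(np.hstack([a,b]),None,fx=2.3,fy=2.3))
E
```

```text
[ 0.66722088 -0.19351551  0.07780201] [-0.11832714  0.56585776  0.05629101]
```

View pics/c2.png

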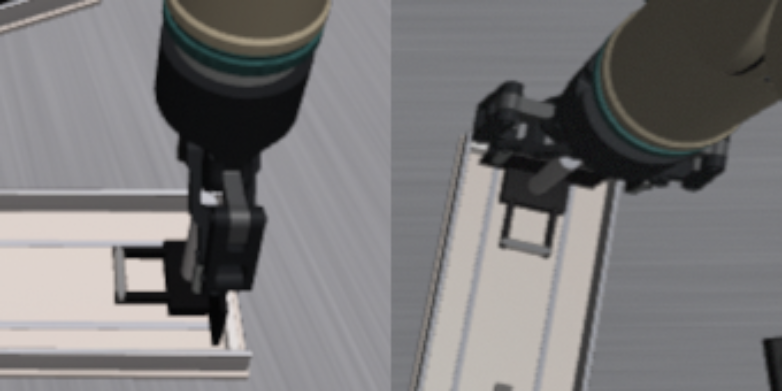

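The post stands between the open fingers in both views. I'll close on it.

Call:
{"fn": "jog_arm", "kwargs": {"turn": [[0,0,0],[0,0,0],[0,0,0],[0,0,0],[0,0,0],[0,0,0],[0,0,0],[0,0,0],[0,0,0],[0,0,0]], "travel": [[0,0,0],[0,0,0],[0,0,0],[0,0,0],[0,0,0],[0,0,0],[0,0,0],[0,0,0],[0,0,0],[0,0,0]], "fingers": [0,0.5,1,1,1,1,1,1,1,1]}}

```text
time_s: 4.08
ee_pos: [0.6666, -0.1922, 0.0767]
tool_rot: [[-0.973, 0.233, 0.001], [0.233, 0.973, 0.001], [-0.0, 0.001, -1.0]]
ft_force: [-0.3, 4.2, 5.1]
grip_width: 0.144
```

```bash
python3 - <<'E'
from h import *
snap('side','s3');snap('top','t3')
s=ctrl.sense();print(s['ee_pos'],s['ft_force'],s['grip_width'])
a=np.load('pics/s3.npz')['p'][200:370,300:470,::-1];b=np.load('pics/t3.npz')['p'][110:280,360:530,::-1]
cv2.imwrite('pics/c3.png',cv2.resize(np.hstack([a,b]),None,fx=2.3,fy=2.3))
E
```

```text
[ 0.66653077 -0.19225161  0.07668016] [-1.05194069  3.23677101  5.53609188] 0.14406190779128664
```

View pics/c3.png

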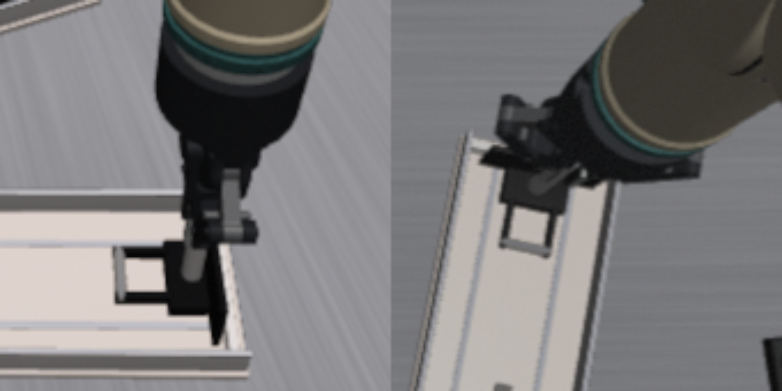

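The post is held: the opening is 0.144, or about 12 mm, and the forces are small. I'll draw it back slowly.

Call:
{"fn": "jog_arm", "kwargs": {"turn": [[0,0,0],[0,0,0],[0,0,0],[0,0,0],[0,0,0],[0,0,0],[0,0,0],[0,0,0],[0,0,0],[0,0,0],[0,0,0],[0,0,0]], "travel": [[-3,0.7,0],[-5,1.2,0],[-8,1.9,0],[-8,1.9,0],[-8,1.9,0],[-8,1.9,0],[-8,1.9,0],[-8,1.9,0],[-8,1.9,0],[-8,1.9,0],[-4,1,0],[0,0,0]], "fingers": [1,1,1,1,1,1,1,1,1,1,1,1]}}

```text
time_s: 5.18
ee_pos: [0.5913, -0.1745, 0.0767]
tool_rot: [[-0.973, 0.233, 0.003], [0.233, 0.973, 0.0], [-0.003, 0.001, -1.0]]
ft_force: [3.8, 4.0, 0.8]
grip_width: 0.142
```

```bash
python3 - <<'E'
from h import *
snap('side','s4');snap('top','t4')
s=ctrl.sense();print(s['ee_pos'],s['ft_force'],s['grip_width'])
a=np.load('pics/s4.npz')['p'][230:370,190:420,::-1];b=np.load('pics/t4.npz')['p'][160:300,340:480,::-1]
cv2.imwrite('pics/c4.png',cv2.resize(np.hstack([a,b]),None,fx=2.1,fy=2.1))
E
```

```text
[ 0.59212874 -0.1746403   0.07667058] [4.70272494 3.42032442 1.32821584] 0.1457287129602943
```

View pics/c4.png

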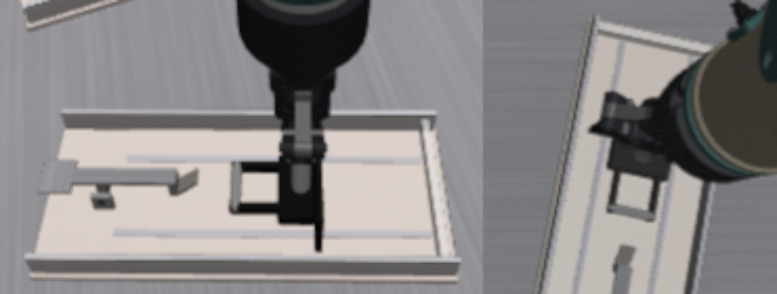

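The pusher has come about 76 mm with the grip, the force is steady, and the catch is still ahead. I'll keep drawing and slow down near the rear.

Call:
{"fn": "jog_arm", "kwargs": {"turn": [[0,0,0],[0,0,0],[0,0,0],[0,0,0],[0,0,0],[0,0,0],[0,0,0],[0,0,0],[0,0,0],[0,0,0],[0,0,0],[0,0,0]], "travel": [[-4,1,0],[-7,1.7,0],[-7,1.7,0],[-7,1.7,0],[-7,1.7,0],[-7,1.7,0],[-4,1,0],[-4,1,0],[-3,0.7,0],[-3,0.7,0],[-2,0.5,0],[0,0,0]], "fingers": [1,1,1,1,1,1,1,1,1,1,1,1]}}

```text
time_s: 6.28
ee_pos: [0.5376, -0.1617, 0.0767]
tool_rot: [[-0.973, 0.233, 0.005], [0.233, 0.973, -0.001], [-0.005, 0.001, -1.0]]
ft_force: [4.4, 4.1, 0.0]
grip_width: 0.145
```

Call:
{"fn": "jog_arm", "kwargs": {"turn": [[0,0,0],[0,0,0],[0,0,0]], "travel": [[0,0,0],[0,0,0],[0,0,0]], "fingers": [1,1,1]}}

```text
time_s: 6.53
ee_pos: [0.5379, -0.1618, 0.0767]
tool_rot: [[-0.973, 0.233, 0.005], [0.233, 0.973, -0.001], [-0.005, 0.001, -1.0]]
ft_force: [5.4, 3.2, -0.0]
grip_width: 0.145
```

```bash
python3 - <<'E'
from h import *
snap('side','s5');snap('top','t5')
s=ctrl.sense();p=np.array(s['ee_pos']);print(p,s['ft_force'],s['grip_width'],(p-[.6665,-.1922,0])@[-.972,.2334,0])
a=np.load('pics/s5.npz')['p'][250:370,190:350,::-1];b=np.load('pics/t5.npz')['p'][240:360,340:450,::-1]
cv2.imwrite('pics/c5.png',cv2.resize(np.hstack([a,b]),None,fx=2.9,fy=2.9,interpolation=cv2.INTER_CUBIC))
E
```

```text
[ 0.53789248 -0.16181528  0.07662592] [ 5.23838154  3.21100558 -0.10822692] 0.14381086942957444 0.1320983060705673
```

View pics/c5.png

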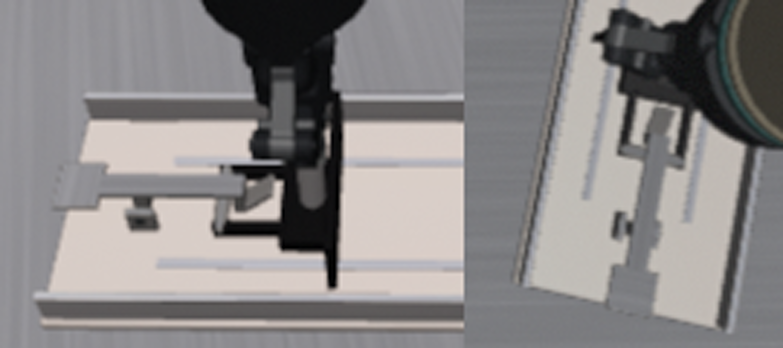

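The catch bar's hook now reaches over the pusher's cross pin, at about (225,190) in the crop's left half. The pusher is drawn about 0.132 m, so I'll take it a few mm further and then ease it forward.

Call:
{"fn": "jog_arm", "kwargs": {"turn": [[0,0,0],[0,0,0],[0,0,0],[0,0,0],[0,0,0],[0,0,0]], "travel": [[-1,0.25,0],[-1,0.25,0],[-1,0.25,0],[-1,0.25,0],[0,0,0],[0,0,0]], "fingers": [1,1,1,1,1,1]}}

```text
time_s: 7.13
ee_pos: [0.534, -0.1609, 0.0766]
tool_rot: [[-0.973, 0.233, 0.006], [0.233, 0.973, -0.001], [-0.006, 0.0, -1.0]]
ft_force: [5.2, 3.9, 0.2]
grip_width: 0.141
```

Call:
{"fn": "jog_arm", "kwargs": {"turn": [[0,0,0],[0,0,0],[0,0,0],[0,0,0],[0,0,0],[0,0,0],[0,0,0],[0,0,0]], "travel": [[0.5,-0.12,0],[0.5,-0.12,0],[0.5,-0.12,0],[0.5,-0.12,0],[0.5,-0.12,0],[0.5,-0.12,0],[0,0,0],[0,0,0]], "fingers": [1,1,1,1,1,1,1,1]}}

```text
time_s: 7.8
ee_pos: [0.5371, -0.1616, 0.0766]
tool_rot: [[-0.973, 0.233, 0.006], [0.233, 0.973, -0.001], [-0.006, 0.0, -1.0]]
ft_force: [5.9, 3.3, -0.5]
grip_width: 0.144
```

Call:
{"fn": "jog_arm", "kwargs": {"turn": [[0,0,0],[0,0,0],[0,0,0],[0,0,0],[0,0,0],[0,0,0],[0,0,0],[0,0,0]], "travel": [[0.4,-0.1,0],[0.4,-0.1,0],[0.4,-0.1,0],[0.4,-0.1,0],[0.4,-0.1,0],[0.4,-0.1,0],[0,0,0],[0,0,0]], "fingers": [1,1,1,1,1,1,1,1]}}

```text
time_s: 8.47
ee_pos: [0.5394, -0.1622, 0.0767]
tool_rot: [[-0.973, 0.233, 0.006], [0.233, 0.973, -0.001], [-0.006, 0.0, -1.0]]
ft_force: [5.5, 3.9, -0.5]
grip_width: 0.141
```

Call:
{"fn": "jog_arm", "kwargs": {"turn": [[0,0,0],[0,0,0],[0,0,0],[0,0,0],[0,0,0],[0,0,0]], "travel": [[0.3,-0.07,0],[0.3,-0.07,0],[0.3,-0.07,0],[0.3,-0.07,0],[0,0,0],[0,0,0]], "fingers": [1,1,1,1,1,1]}}

```text
time_s: 8.97
ee_pos: [0.54, -0.1623, 0.0766]
tool_rot: [[-0.973, 0.233, 0.004], [0.233, 0.973, -0.001], [-0.004, 0.001, -1.0]]
ft_force: [4.8, 3.7, 0.5]
grip_width: 0.144
```

Call:
{"fn": "jog_arm", "kwargs": {"turn": [[0,0,0],[0,0,0],[0,0,0],[0,0,0],[0,0,0]], "travel": [[0.3,-0.07,0],[0.3,-0.07,0],[0.3,-0.07,0],[0,0,0],[0,0,0]], "fingers": [1,1,1,1,1]}}

```text
time_s: 9.38
ee_pos: [0.5401, -0.1623, 0.0766]
tool_rot: [[-0.973, 0.233, 0.003], [0.233, 0.973, -0.0], [-0.003, 0.001, -1.0]]
ft_force: [3.4, 4.2, 2.5]
grip_width: 0.146
```

```bash
python3 - <<'E'
from h import *
snap('side','s6');snap('top','t6')
s=ctrl.sense();p=np.array(s['ee_pos']);print(p,s['ft_force'],s['grip_width'],(p-[.6665,-.1922,0])@[-.972,.2334,0])
a=np.load('pics/s6.npz')['p'][250:370,190:350,::-1];b=np.load('pics/t6.npz')['p'][240:360,340:450,::-1]
cv2.imwrite('pics/c6.png',cv2.resize(np.hstack([a,b]),None,fx=2.9,fy=2.9,interpolation=cv2.INTER_CUBIC))
E
```

```text
[ 0.54006849 -0.16232428  0.07664037] [3.243918   4.78760638 3.08595383] 0.1453621694082565 0.12986442209757038
```

View pics/c6.png

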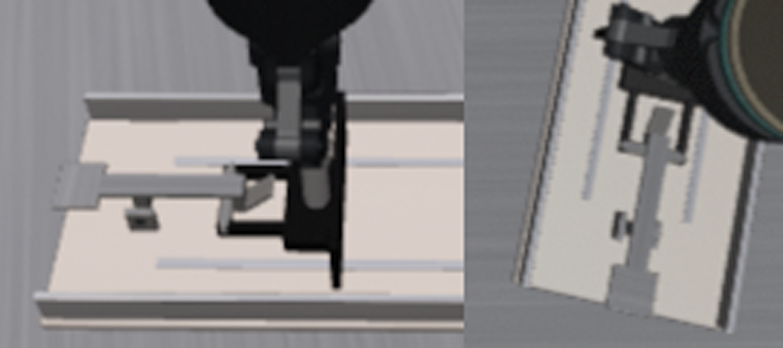

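The pusher now stays at 0.1299 while the command moves on, and the force is falling, so the catch has it. I'll unload the rest before opening.

Call:
{"fn": "jog_arm", "kwargs": {"turn": [[0,0,0],[0,0,0],[0,0,0],[0,0,0],[0,0,0],[0,0,0]], "travel": [[0.3,0.3,0],[0.3,0.3,0],[0.3,0.3,0],[0.2,0.3,0],[0,0,0],[0,0,0]], "fingers": [1,1,1,1,1,1]}}

```text
time_s: 9.98
ee_pos: [0.5401, -0.1622, 0.0766]
tool_rot: [[-0.972, 0.234, 0.001], [0.234, 0.972, -0.001], [-0.001, -0.001, -1.0]]
ft_force: [2.0, 0.9, 5.3]
grip_width: 0.144
```

Call:
{"fn": "jog_arm", "kwargs": {"turn": [[0,0,0],[0,0,0],[0,0,0],[0,0,0],[0,0,0]], "travel": [[0.4,-0.1,0],[0.4,-0.1,0],[0,0,0],[0,0,0],[0,0,0]], "fingers": [1,1,1,1,1]}}

```text
time_s: 10.4
ee_pos: [0.5401, -0.1623, 0.0766]
tool_rot: [[-0.972, 0.234, -0.001], [0.234, 0.972, -0.001], [0.0, -0.001, -1.0]]
ft_force: [0.2, 2.1, 5.4]
grip_width: 0.143
```

Call:
{"fn": "jog_arm", "kwargs": {"turn": [[0,0,0],[0,0,0],[0,0,0],[0,0,0],[0,0,0],[0,0,0],[0,0,0],[0,0,0],[0,0,0]], "travel": [[0,0,0],[0,0,0],[0,0,0],[0,0,0],[0,0,0],[0,0,0],[0,0,0],[0,0,0],[0,0,0]], "fingers": [0.6,0.5,0.4,0.2,0,-0.3,-0.5,-0.5,-0.5]}}

```text
time_s: 11.15
ee_pos: [0.5406, -0.1616, 0.0763]
tool_rot: [[-0.972, 0.233, -0.0], [0.233, 0.972, 0.0], [0.0, 0.0, -1.0]]
ft_force: [-0.0, -0.3, -0.2]
grip_width: 0.748
```

```bash
python3 - <<'E'
from h import *
snap('side','s7');snap('top','t7')
s=ctrl.sense();p=np.array(s['ee_pos']);print(p,s['ft_force'],s['grip_width'])
a=np.load('pics/s7.npz')['p'][250:370,190:350,::-1];b=np.load('pics/t7.npz')['p'][240:360,340:450,::-1]
cv2.imwrite('pics/c7.png',cv2.resize(np.hstack([a,b]),None,fx=2.9,fy=2.9,interpolation=cv2.INTER_CUBIC))
E
```

```text
[ 0.5405915  -0.16165265  0.07633424] [ 0.68474389 -0.44395226  0.3926332 ] 0.750170895829729
```

View pics/c7.png

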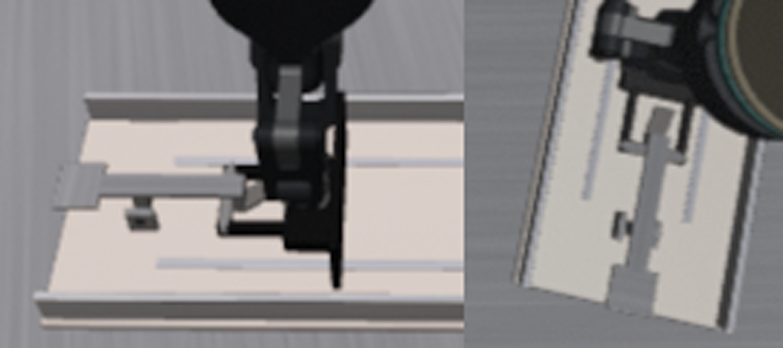

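The fingers are open and the pusher hasn't moved: its cross pin is still held by the hook at about (225,185) in the crop. I'll lift straight up.

Call:
{"fn": "jog_arm", "kwargs": {"turn": [[0,0,0],[0,0,0],[0,0,0],[0,0,0],[0,0,0],[0,0,0],[0,0,0],[0,0,0],[0,0,0]], "travel": [[0,0,5],[0,0,10],[0,0,20],[0,0,20],[0,0,25],[0,0,25],[0,0,20],[0,0,0],[0,0,0]], "fingers": [-0.5,-0.5,-0.5,-0.5,-0.5,-0.5,-0.5,-0.5,-0.5]}}

```text
time_s: 12.0
ee_pos: [0.5414, -0.1619, 0.2034]
tool_rot: [[-0.972, 0.233, 0.004], [0.233, 0.972, -0.001], [-0.004, 0.0, -1.0]]
ft_force: [0.2, -0.3, -0.0]
grip_width: 0.752
```

```bash
python3 - <<'E'
from h import *
snap('side','s8');snap('top','t8')
s=ctrl.sense();p=np.array(s['ee_pos']);print(p,s['ft_force'],s['grip_width'],s['time_s'])
for n in 'st':
  a=np.load(f'pics/{n}0.npz')['p'].astype(int);b=np.load(f'pics/{n}8.npz')['p'].astype(int)
  r=(slice(150,240),slice(185,345)) if n=='s' else (slice(180,375),slice(185,290))
  print(n,'stocked lane diff',np.abs(a-b)[r].max(), (np.abs(a-b)[r].max(-1)>25).sum())
E
```

```text
[ 0.5400384  -0.16146288  0.20116442] [-0.22001972  0.07082093  0.02433924] 0.7527913359732562 12.1
s stocked lane diff 202 3680
t stocked lane diff 15 0
```

View pics/s8.png

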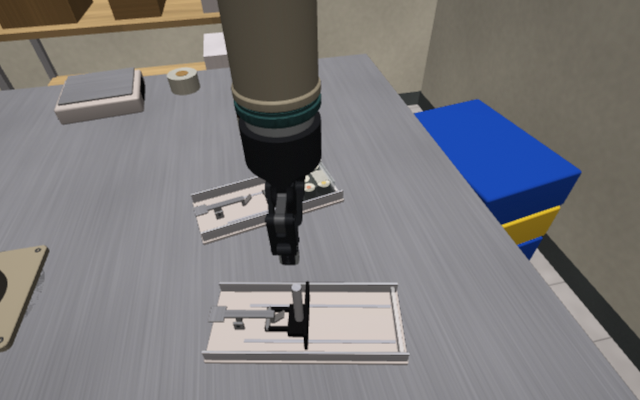

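The side view shows the pusher held back, its post's top at about (297,287) and the gripper clear above it. I'll measure the post and hand in.

```bash
python3 - <<'E'
from h import *
p=atz('s8',297,287,.108);d=(p-atz('s0',389,287.3,.108))@[-.972,.2334,0];print(p,d)
if .122<d<.137: ctrl.finish_job(); print('handed in')
E
```

```text
[ 0.54197247 -0.1643104   0.108     ] 0.12807249017631797
the job is handed in; nothing more can be done
handed in
```

The empty lane's pusher is drawn back and held on its catch, and I've handed the job in at about 12 s. I gripped the post, drew the pusher to about 0.136 m, and eased it forward in sub-millimetre steps. It stopped at about 0.130 m and the pull force fell to about zero. I then opened the fingers and lifted straight up.

- **Hooked position:** the side view after the lift puts the post about 0.128 m back. The arm's own reading when it stopped was 0.130 m. The gap is within the camera's error.
- **Gripper clear:** the gripper was open and well above the lane, with the wrist force near zero.
- **Stocked lane:** the top view shows no visible change from the start. The side view couldn't confirm this, because the arm hid part of that lane.

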